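Add the second slotted trim weight to the tilting bin's carrier, slots opposed

TASK

Push the brass slotted weight along the feed deck, without lifting it off, until it is fully home on the red-headed stem of the bin's weight carrier, lying flat on the dark weight already there. Then turn it by its two pins so that its slot faces the opposite way from the dark weight's slot and neither can slide off. Leave both weights on the stem, let go, and leave the other things on the bench where they lie.

Things in the scene. Friction and masses are not known exactly. Their poses are not given: they have to be found in the camera images.
- stand: Fixed grey stand of the tilting bin with its weight carrier. Origin on the bench top right below the stem; its x axis is the feed direction (deck to stem), z up. The bin hangs between two cheeks at x -50 to 150 mm, y -485 to -225 mm, up to about 165 mm high; a 12 mm high bar joins it to the carrier. Under the dark weight lies a round white pan, 100 mm across, top at z 22 mm.
- deck (a point): Middle of the aluminium feed deck's flat top, 35.5 mm above the bench and 122.5 mm before the stem (stand x -122.5). The deck spans 135 mm in x (its end is 55 mm short of the stem) and 140 mm in y, without lips. Axes as the stand's.
- stem (a point): Point on the axis of the upright steel stem (8 mm diameter), 34 mm above the bench, level with the dark weight's top. Axes as the stand's. The stem ends in a red ball head, 18 mm across, top 83 mm above the bench: a weight cannot drop over it and must enter sideways by its slot.
- upper_weight: Loose brass slotted disc, 0.5 kg, 90 mm diameter, 10 mm thick, starting on the deck. Origin: centre of the underside; +x along the slot to its open mouth, z up. Slot 12 mm wide, from 6 mm behind the centre to the rim, the last 13 mm flared to 32 mm. Fully home (stem at the slot's end) its centre is within 2 mm of the stem, underside 34 mm above the bench. Sliding friction 2 to 7 N, peaks to 15 N as a push starts.
- pin_l (a point): Top of one of the brass weight's two upright steel pins (10 mm diameter, 25 mm tall), at x 0, y +29 mm of the weight, 35 mm above its underside.
- pin_r (a point): Top of one of the brass weight's two upright steel pins (10 mm diameter, 25 mm tall), at x 0, y -29 mm of the weight, 35 mm above its underside.
- upper_weight_mouth (a point): Middle of the brass weight's slot mouth: on the rim, 45 mm from the centre along the weight's +x, on the top face.
- lower_weight: Loose dark steel slotted disc, 0.75 kg, 104 mm diameter, 12 mm thick, already home on the stem, flat on the pan. Origin: centre of the underside (22 mm above the bench); +x along its slot (12 mm wide, same form) to the open mouth, z up. Its mouth stays visible beyond the brass weight's rim. It mostly stays still while the brass weight slides or turns on it.
- drill: Bystander: yellow battery drill standing on its black battery, about 190 mm tall. Origin under the battery.
- piano_hinge: Bystander: bright steel piano hinge length 160 x 36 x 6 mm lying flat. Origin at its middle, x along it.
- lever_latch: Bystander: chrome lever latch about 110 mm long, 35 mm high. Origin under its plate.
- spruce_offcut: Bystander: spruce door lining offcut 60 x 170 x 28 mm. Origin under its middle.
- screwdriver: Bystander: screwdriver lying on the bench.
Not all that is in view belongs to the job. There is more than one size of the lower_weight; the job needs the middle-sized.

How it is judged:
By the outcome, as a careful person would: the job done as asked, in the order asked, and still so for the second after the job is handed in, with the robot touching nothing.
It also fails if it takes over 67 s, if anything falls off the work surface, if the arm or the gripper's body presses on something with over 40 N, if the wrist force passes 120 N, or if a joint passes its speed limit or range.

ROBOT

A 7-joint arm with a two-finger parallel gripper is mounted at the origin on the work surface. World frame = base frame: x ahead of the robot, y to its left, z up, the work surface at z = 0. Lengths are in m, angles in rad, forces in N, time in s.
With the tool pointing down it reaches from about 0.425 to 0.975 m from the base axis. Payload 16.7 kg.
Tool frame: the origin (TCP) lies between the finger pads; the fingertips stand 25 mm ahead of it and the grasp point (between the pads) lies 6 mm ahead of it (r.tip_extent is the distance from the TCP to the fingertips, in m); z points along the fingers, y is the line along which they close (so a half turn about z gives the same grasp; the last joint's range is limited). The gripper opens to 85 mm and grips with 20 to 120 N. Pads are 22 mm wide; open, the fingers measure 114 mm over their backs; the gripper's body (76 mm by 85 mm) begins 54 mm behind the grasp point. The pads swing forward as they close: fully open they stand 13 mm farther back than shut.
Start: joints at [1.06, 0.426, 0.074, 1.606, -0.034, 1.111, -0.067], TCP at [0.238, -0.632, 0.256] pointing down, gripper open.
Joint ranges: [-2.85, 2.85], [-0.5, 2.14], [-1.23, 1.37], [0.21, 2.46], [-1.02, 4.16], [0.16, 2.05], [-2.73, 2.73]. Speed limits (rad/s): [1.89, 1.89, 2.39, 2.39, 3.01, 3.01, 3.01].

INTERFACE

Orientations are given as a rotation vector (axis times angle).
In Python, from workcell import readout, cams, r gives the robot as it stands. The module is installed in compiled form; this text tells all that it offers.
- The arm moves only by the shell command python3 -m pendant 'ROWS'. ROWS is JSON, a list of rows, each a list of 3 entries, a list of its own where there are three numbers: the closure, from -1 (fully open) to 1 (shut), then the shift along the world's x, y, z scaled (see below), then the turn about the world's z scaled (see below). A call has 1 to 8 rows; each row is the pose to reach, as a shift and turn from the pose commanded when the call began; what a row does not reach only later rows make up. The controller multiplies each number of a shift by 0.3 m and each number of a turn by 30 degrees. A row lasts 1/12 s, in which the tool goes at most 41.7 mm and 7.16 degrees, less where a joint would pass 70% of its speed; a pose out of reach is approached as far as the arm can. A call with a number of a shift or a turn outside -1 to 1 is refused whole. A call with a gripper value outside its range is refused whole. The fingers move at their own pace and stop on an object; the grip force is fixed at half the most. Time passes only in rows, so rows that repeat a pose let the fingers close. It gives the time, the measured TCP pose, the force, the opening and the grip force at its end, in the units of the state.
- readout.observe(): the state, without advancing time (a new reading comes with each control period).
- cams.grab_frame(name): name is "scene" or "top"; returns a dict with "frame" (384x512x3 uint8, red, green, blue), "fx", "fy", "cx", "cy" (pixels), "extrinsics" (4x4, takes a point from camera to world coordinates). Camera axes: x right, y down, z forward; pixel columns grow to the right and rows downward; lengths in m; the calibration is good to about 2 mm. A picture is of the moment at which its call begins. There is no depth.
- r.job_done(): hands the job in; it is judged then, once.
Trained networks look in the newest picture that a camera, given by its name, has taken for a name from the list of things; names that differ only in an ending like _2 or _b are one class to them, and where a whole thing is asked for, a point or a joint stands for the part that bears it (a point fixed in the world has none). Each returns a list of dicts, best first, with "conf" (0 to 1); they miss things now and then, are a little off and sometimes report something else, mostly with a low value. They report only what shows in the picture. A call takes as long as a camera call. They do not tell look-alikes from the thing itself.
- cams.spot_in(camera, query): "box" ([left, top, right, bottom] in pixels, round what is visible of it).
- cams.silhouettes(camera, query): "mask" (384x512 bool, what is visible of it) and "box" ([left, top, right, bottom] in pixels, round what is visible of it).
- cams.mark_of(camera, query): "pixel" ([column, row] in pixels: a listed point, or the origin of a listed thing).
The state is a dict: "time": time; "joint_pos": joint angles; "joint_velocities": joint speeds; "effort": joint torques, N m; "ee_pos": TCP position; "eef_rot": TCP orientation; "wrist_force": force on the tool from outside, world axes, zero at the start; "wrist_torque": the same for the moment, N m; "finger_gap": finger opening in m; "grasp_force": force on a finger pad.
Only numpy, scipy, OpenCV 4.12 (cv2) and the standard library are available. Lean on these libraries where they do the work, as an engineer would, in place of code of your own. Each camera call takes 0.05 s, during which the arm holds its last target. There are 200 camera calls.

## Working session

There is one attempt and no reset: what is moved stays moved. The work goes in short steps, Python scripts to look and compute and a shell command to move; the robot and the scene stay as the last step left them, time stands still between calls to the robot, and variables do not carry over. Pictures are saved under pics/ and viewed, at most 10 in all, crops included, and the job is handed in when it is done.

```bash
mkdir -p pics; cat > h.py <<'E'
import numpy as np, cv2
from workcell import readout, cams, r
def ray(f,p):
    d=np.array([(p[0]-f["cx"])/f["fx"],(p[1]-f["cy"])/f["fy"],1.]); E=np.array(f["extrinsics"])
    return E[:3,3],E[:3,:3]@d
def at(f,p,z):
    o,d=ray(f,p); return o+d*(z-o[2])/d[2]
def pix(f,P):
    E=np.array(f["extrinsics"]); c=E[:3,:3].T@(np.array(P)-E[:3,3]); return np.array([f["fx"]*c[0]/c[2]+f["cx"],f["fy"]*c[1]/c[2]+f["cy"]])
Z=dict(stand=0,deck=.0355,stem=.034,upper_weight=.0355,pin_l=.0705,pin_r=.0705,upper_weight_mouth=.0455,lower_weight=.022)
def look(names,cs=("scene","top"),Z=Z,n=3):
    for c in cs:
        f=cams.grab_frame(c)
        for q in names:
            for m in cams.mark_of(c,q)[:n]:
                print(c,q,round(m["conf"],2),np.round(m["pixel"],1),np.round(at(f,m["pixel"],Z[q])*1000,1))
E
python3 - <<'E'
from h import *
s=readout.observe();print({k:np.round(v,3) for k,v in s.items()})
ims=[]
for c in("scene","top"):
    f=cams.grab_frame(c);cv2.imwrite(f"pics/{c}0.png",f["frame"][:,:,::-1]);print(c,np.round(np.array(f["extrinsics"])[:3],3).tolist(),f["fx"])
look(list(Z))
E
```

```text
{'time': np.float64(0.0), 'joint_pos': array([ 1.06 ,  0.427,  0.074,  1.607, -0.034,  1.111, -0.067]), 'joint_velocities': array([-0.   , -0.002,  0.001, -0.   ,  0.   ,  0.   ,  0.001]), 'effort': array([ 2.0000e-03, -9.4982e+01,  3.7620e+00, -4.6349e+01,  1.9000e-02,
        1.0000e-02,  0.0000e+00]), 'ee_pos': array([ 0.238, -0.631,  0.256]), 'eef_rot': array([-3.089e+00, -5.630e-01,  1.000e-03]), 'wrist_force': array([ 0.465,  1.16 , -0.06 ]), 'wrist_torque': array([0.021, 0.013, 0.018]), 'grasp_force': np.float64(0.0), 'finger_gap': np.float64(0.086)}
scene [[0.259, 0.683, -0.683, 1.238], [0.966, -0.171, 0.195, -0.006], [0.016, -0.71, -0.704, 0.788]] 406.14526837131194
top [[0.003, -0.99, 0.144, 0.4], [-1.0, -0.002, 0.006, 0.172], [-0.006, -0.144, -0.99, 1.102]] 390.453720340192
scene stand 0.66 [194.4 224.6] [557.5  35.8   0. ]
scene deck 0.68 [190.7 184.1] [445.9  46.9  35.5]
scene stem 0.75 [193.8 216.2] [559.6  36.9  34. ]
scene upper_weight 0.6 [193.7 185.3] [452.4  53.9  35.5]
scene upper_weight 0.18 [194.7 223.3] [584.2  35.3  35.5]
scene pin_l 0.98 [205. 173.] [450.3  8
[... 470 characters left out ...]
30.7 263.4] [766.9 315.9  22. ]
top stand 0.68 [311.5 187.8] [556.5  37.2   0. ]
top deck 0.87 [309.8 230.3] [435.   48.   35.5]
top stem 0.87 [315.2 182.3] [567.   30.9  34. ]
top pin_l 0.96 [314.  230.5] [433.3  41.   70.5]
top pin_l 0.81 [297.4 221.8] [456.   84.3  70.5]
top pin_l 0.25 [305.1 226.7] [443.2  64.2  70.5]
top pin_r 0.96 [314.  230.5] [433.3  41.   70.5]
top pin_r 0.81 [297.4 221.8] [456.   84.3  70.5]
top pin_r 0.25 [305.1 226.7] [443.2  64.2  70.5]
top upper_weight_mouth 0.78 [312.2 211. ] [486.6  41.9  45.5]
top lower_weight 0.88 [315.3 184.6] [562.4  29.1  22. ]
top lower_weight 0.74 [216.  122.8] [740.9 310.4  22. ]
top lower_weight 0.62 [207.5 176.7] [584.3 331.2  22. ]
```

View pics/scene0.png

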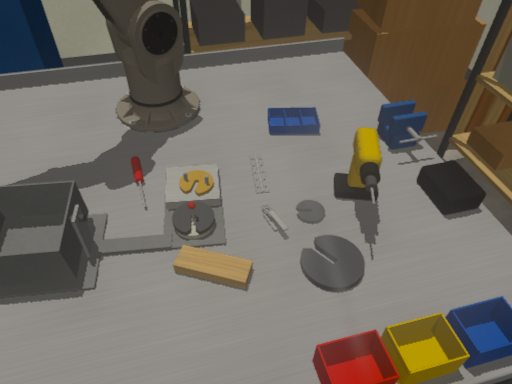

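View pics/top0.png

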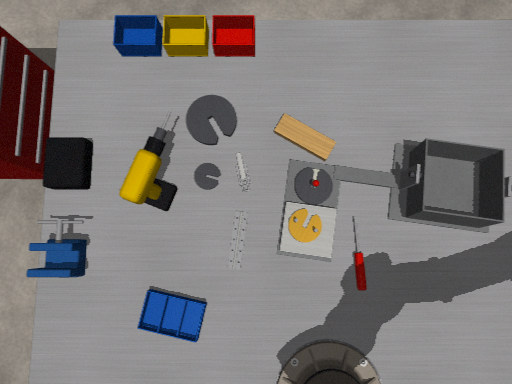

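The scene shows the dark weight on the red stem at (193,219), the brass one on the deck at (195,183). The look-alikes are a large dark disc at (332,262) and a small one at (311,211), both on the bench. I take the middle one, on the stem. I'll check that in one crop.

```bash
python3 - <<'E'
from h import *
a=cv2.imread("pics/top0.png")[150:265,265:350];b=cv2.imread("pics/scene0.png")[155:250,155:235]
a=cv2.resize(a,(400,541),interpolation=cv2.INTER_CUBIC);b=cv2.resize(b,(400,475),interpolation=cv2.INTER_CUBIC);b=cv2.copyMakeBorder(b,0,66,0,0,cv2.BORDER_CONSTANT)
cv2.imwrite("pics/crop0.png",np.hstack([a,b]))
f={}
for c in("top","scene"):
    f=cams.grab_frame(c)
    img=cv2.cvtColor(f["frame"],cv2.COLOR_RGB2HSV)
    # red head centre z=.074
    m=((img[...,0]<8)|(img[...,0]>172))&(img[...,1]>150)
    k,l,st,ce=cv2.connectedComponentsWithStats(m.astype(np.uint8))
    for i in range(1,k):
        P=at(f,ce[i],.074)
        if np.hypot(P[0]-.56,P[1]-.035)<.06: print(c,"head",st[i],ce[i],P)
    # brass
    m=(abs(img[...,0].astype(int)-20)<6)&(img[...,1]>140)&(img[...,2]>120)
    k,l,st,ce=cv2.connectedComponentsWithStats(m.astype(np.uint8))
    for i in range(1,k):
        P=at(f,ce[i],.0455)
        if st[i][4]>100 and np.hypot(P[0]-.44,P[1]-.06)<.06:
            print(c,"brass",st[i],at(f,ce[i],.0455), [at(f,p,.0455)[:2] for p in [(st[i][0],ce[i][1]),(st[i][0]+st[i][2],ce[i][1]),(ce[i][0],st[i][1]),(ce[i][0],st[i][1]+st[i][3])]])
    # deck corners by mask
    for q in ("stand",):
        for s in cams.silhouettes(c,q)[:1]: print(c,q,s["box"],s["conf"])
E
```

```text
top head [313 180   6   6  33] [315.57575758 182.57575758] [0.56003168 0.03518982 0.074     ]
top brass [289 209  32  33 703] [0.44527411 0.06472873 0.0455    ] [array([0.44517327, 0.10494288]), array([0.44538917, 0.01884782]), array([0.49196589, 0.06413252]), array([0.40344123, 0.0652629 ])]
top stand [278.1, 139.2, 511.7, 261.2] 0.68
scene head [188 202   7   6  30] [191.03333333 204.6       ] [0.55713436 0.03410395 0.074     ]
scene brass [180 171  33  23 451] [0.45002399 0.06143261 0.0455    ] [array([0.43976179, 0.02042657]), array([0.46088937, 0.10484883]), array([0.40902876, 0.068164  ]), array([0.49608421, 0.05386956])]
scene stand [0.4, 165.1, 227.8, 297.2] 0.66
```

View pics/crop0.png

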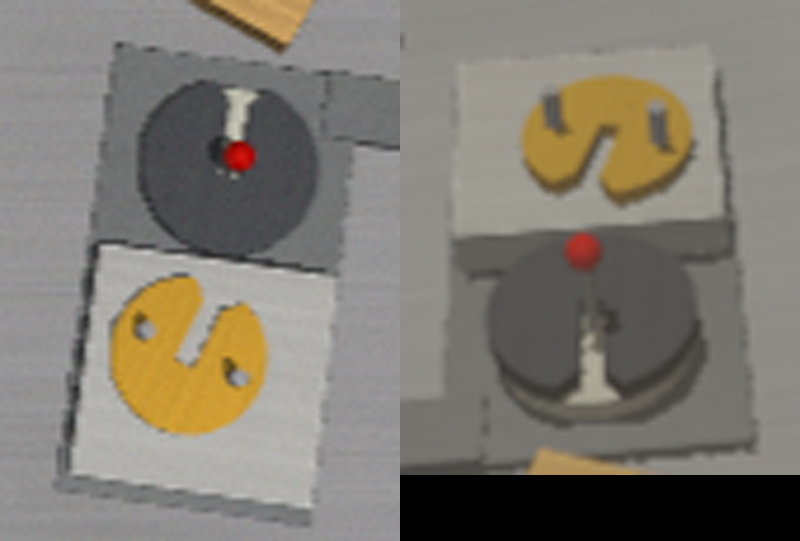

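The crop confirms it. The dark weight on the stem has its mouth pointing away from the deck. The brass weight's slot faces the stem, turned about −25°, and both pins are visible. I'll triangulate the pins, deck direction and stem.

```bash
cat >> h.py <<'E'
def pins(z=.0705,ctr=(.445,.062),rad=.05):
    R={}
    for c in("scene","top"):
        f=cams.grab_frame(c); c1=[]
        for q in("pin_l","pin_r"):
            for m in cams.mark_of(c,q):
                P=at(f,m["pixel"],z)[:2]
                if m["conf"]>.4 and np.hypot(*(P-ctr))<rad and all(np.hypot(*(P-k))>.02 for k in c1): c1.append(P)
        c1=sorted(c1,key=lambda p:-p[1]); R[c]=c1
        if len(c1)==2:
            d=c1[0]-c1[1]; print(c,np.round(np.array(c1)*1000,1).tolist(),"mid",np.round((c1[0]+c1[1])*500,1),"yaw",np.round(np.degrees(np.arctan2(-d[0],d[1])),1),"len",np.hypot(*d)*1000)
        else: print(c,c1)
    return R
E
python3 - <<'E'
from h import *
pins()
for c in("scene","top"):
    f=cams.grab_frame(c); h=cv2.cvtColor(f["frame"],cv2.COLOR_RGB2HSV)
    # bright deck top
    ctr=pix(f,[.44,.05,.0355]); m=((h[...,1]<40)&(h[...,2]>(165))).astype(np.uint8)
    x,y=ctr.astype(int); w=np.zeros_like(m); w[max(0,y-40):y+40,x-40:x+40]=1; m*=w
    k,l,st,ce=cv2.connectedComponentsWithStats(m); i=1+np.argmax(st[1:,4]); 
    hull=cv2.convexHull(np.argwhere(l==i)[:,::-1].astype(np.int32)).reshape(-1,2)
    P=np.array([at(f,p+.0,.0355)[:2] for p in hull])*1000
    rc=cv2.minAreaRect(P.astype(np.float32)); print(c,st[i],"deck rect",rc)
    b=f["frame"]; m=((h[...,0]>13)&(h[...,0]<28)&(h[...,1]>130)&(h[...,2]>90)).astype(np.uint8)
    x,y=pix(f,[.445,.062,.0455]).astype(int); w=np.zeros_like(m); w[y-22:y+22,x-22:x+22]=1
    pts=np.argwhere(m*w>0)[:,::-1]; hull=cv2.convexHull(pts.astype(np.int32)).reshape(-1,2)
    P=np.array([at(f,p,.0455)[:2] for p in hull])*1000
    print("brass circle",cv2.minEnclosingCircle(P.astype(np.float32)))
    look(["upper_weight_mouth"],(c,))
E
```

```text
scene [[450.5, 86.2], [430.2, 36.8]] mid [440.3  61.5] yaw -22.4 len 53.419591781414816
top [[455.2, 80.7], [437.5, 38.3]] mid [446.3  59.5] yaw -22.7 len 45.8708805034657Traceback (most recent call last):
  File "<stdin>", line 8, in <module>
    return _wrapfunc(a, 'argmax', axis=axis, out=out, **kwds)
    return bound(*args, **kwds)
ValueError: attempt to get argmax of an empty sequence
```

```bash
A='[-1,[0.55,0.92,0],-1]'; python3 -m pendant '[[-1,[0.55,0.92,0],-1],[-1,[0.55,0.92,0],-1],[-1,[0.55,0.92,0],-1],[-1,[0.55,0.92,0],-1],[-1,[0.55,0.92,0],-1],[-1,[0.55,0.92,0],-1],[-1,[0.55,0.92,0],-1],[-1,[0.55,0.92,0],-1]]'
```

```text
time: 2.22
ee_pos: [0.4044, -0.3531, 0.2566]
eef_rot: [3.131, -0.254, 0.001]
wrist_force: [0.5, 0.1, 0.4]
finger_gap: 0.0856
grasp_force: 0.0
```

```bash
python3 -m pendant '[[-1,[0.1,0.95,0],-0.44],[-1,[0.1,0.95,0],-0.44],[-1,[0.1,0.95,0],-0.44],[-1,[0.1,0.95,0],-0.44],[-1,[0.1,0.95,0],-0.44],[-1,[0.1,0.95,0],-0.44],[-1,[0.1,0.95,0],-0.44],[-1,[0.1,0.95,0],-0.44]]'
python3 -m pendant '[[-1,[0.04,0.44,-0.3],0],[-1,[0.04,0.44,-0.3],0],[-1,[0.04,0.44,-0.3],0],[-1,[0.04,0.44,-0.3],0],[-1,[0.04,0.44,-0.3],0],[-1,[0.04,0.44,-0.3],0]]'
python3 - <<'E'
from h import *
s=readout.observe();print(s["time"],s["ee_pos"],np.degrees(2*np.arctan2(s["eef_rot"][1],s["eef_rot"][0])),s["joint_pos"])
ims=[]
for c in("scene","top"):
    f=cams.grab_frame(c);u,v=pix(f,[s["ee_pos"][0],s["ee_pos"][1],.07]).astype(int)
    ims.append(cv2.resize(np.ascontiguousarray(f["frame"][v-50:v+50,u-40:u+40,::-1]),(400,500),interpolation=cv2.INTER_CUBIC))
cv2.imwrite("pics/hov.png",np.hstack(ims))
pins()
E
```

```text
time: 2.88
ee_pos: [0.4338, -0.0642, 0.2568]
eef_rot: [-3.082, 0.603, -0.002]
wrist_force: [0.2, 1.3, 0.3]
finger_gap: 0.0852
grasp_force: 0.0
time: 3.38
ee_pos: [0.4447, 0.0629, 0.1654]
eef_rot: [3.082, -0.609, -0.003]
wrist_force: [0.4, -0.7, 0.3]
finger_gap: 0.0854
grasp_force: 0.0
3.3833 [0.44474495 0.06287072 0.16540476] -22.344827480764614 [ 0.01131003  0.19308257 -0.32439646  2.16640037  0.08465757  0.79555124
 -2.32768216]
scene [[445.8, 89.7], [436.4, 39.3]] mid [441.1  64.5] yaw -10.5 len 51.25639864461244
top [[457.5, 88.0], [445.0, 66.3]] mid [451.3  77.2] yaw -30.0 len 25.046728309408856
```

View pics/hov.png

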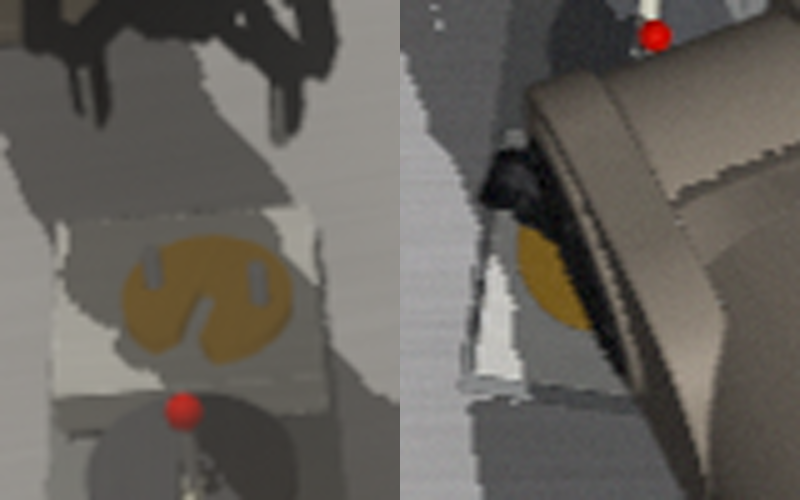

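Scene view (left): brass pins at crop (150,262) and (258,285), with fingers above and parallel to them. The arm hides the weight from the top camera. I'll lower to just above the pins and look again.

```bash
python3 -m pendant '[[-1,[0,0,-0.2],0],[-1,[0,0,-0.2],0],[-1,[0,0,-0.2],0],[-1,[0,0,-0.2],0]]'
python3 - <<'E'
from h import *
s=readout.observe();print(s["ee_pos"],r.tip_extent)
f=cams.grab_frame("scene");u,v=pix(f,[s["ee_pos"][0],s["ee_pos"][1],.07]).astype(int);print(u-40,v-30)
im=cv2.resize(np.ascontiguousarray(f["frame"][v-30:v+30,u-40:u+40,::-1]),(800,600),interpolation=cv2.INTER_CUBIC)
# predicted: fingertip centres & pin tops
e=s["ee_pos"];a=np.radians(-22.4+90);d=np.array([np.cos(a),np.sin(a),0])
for k in(1,-1):
  for z,col,h in((.0705,(0,255,0),.029),(.0455,(255,0,0),.029)):
    p=(pix(f,[*(e[:2]+k*h*d[:2]),z])-[u-40,v-30])*10+5; cv2.drawMarker(im,tuple(int(x) for x in p),col,0,20)
cv2.imwrite("pics/hov2.png",im)
E
```

```text
time: 4.12
ee_pos: [0.4449, 0.0613, 0.1062]
eef_rot: [3.081, -0.614, -0.003]
wrist_force: [-0.5, -0.6, 1.0]
finger_gap: 0.0853
grasp_force: 0.0
[0.44489934 0.06130378 0.10622606] 0.025
154 143
```

View pics/hov2.png

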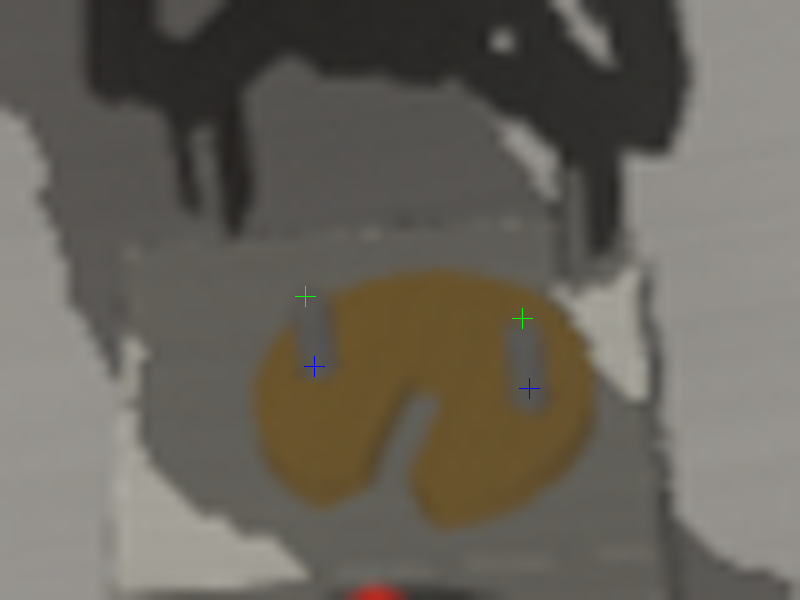

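Pins sit about 1.5 mm further in +x than predicted, and about 2.5° more negative in yaw. I'll correct for that, descend and close.

```bash
python3 -m pendant '[[-1,[0.005,0.002,0],-0.08],[-1,[0.005,0.002,-0.06],-0.08],[-1,[0.005,0.002,-0.12],-0.08],[-1,[0.005,0.002,-0.12],-0.08]]'
python3 -m pendant '[[0.1,[0,0,0],0],[0.1,[0,0,0],0],[0.1,[0,0,0],0],[0.1,[0,0,0],0],[0.1,[0,0,0],0],[0.1,[0,0,0],0],[0.1,[0,0,0],0],[0.1,[0,0,0],0]]'
```

```text
time: 4.5
ee_pos: [0.4466, 0.0619, 0.0697]
eef_rot: [3.067, -0.678, -0.001]
wrist_force: [-1.1, 0.2, 0.6]
finger_gap: 0.0856
grasp_force: 0.0
time: 5.17
ee_pos: [0.4474, 0.0622, 0.0723]
eef_rot: [-3.067, 0.678, -0.003]
wrist_force: [-5.1, -0.8, 16.0]
finger_gap: 0.0654
grasp_force: 62.0
```

```bash
cat >> h.py <<'E'
def crop(name,ctr,z=.05,w=40,h=30,c="scene",yaw=None):
    s=readout.observe(); f=cams.grab_frame(c);u,v=pix(f,[*ctr,z]).astype(int)
    im=cv2.resize(np.ascontiguousarray(f["frame"][v-h:v+h,u-w:u+w,::-1]),None,fx=400/w,fy=400/w,interpolation=cv2.INTER_CUBIC); k=400/w
    if yaw is not None:
        a=np.radians(yaw); e=np.array(ctr); X=np.array([np.cos(a),np.sin(a)]);Y=np.array([-X[1],X[0]])
        for t in np.linspace(0,2*np.pi,40,endpoint=False):
            p=(pix(f,[*(e+.045*(np.cos(t)*X+np.sin(t)*Y)),z])-[u-w,v-h]+.5)*k; cv2.circle(im,tuple(int(x) for x in p),2,(0,255,0),-1)
        for q in (e+.045*X,e-.006*X):
            p=(pix(f,[*q,z])-[u-w,v-h]+.5)*k; cv2.drawMarker(im,tuple(int(x) for x in p),(255,0,0),0,20,2)
    cv2.imwrite(f"pics/{name}.png",im)
E
python3 - <<'E'
from h import *
e=readout.observe()["ee_pos"]; crop("grip",e[:2],.0455,yaw=-25)
E
```

```text
(no output)
```

View pics/grip.png

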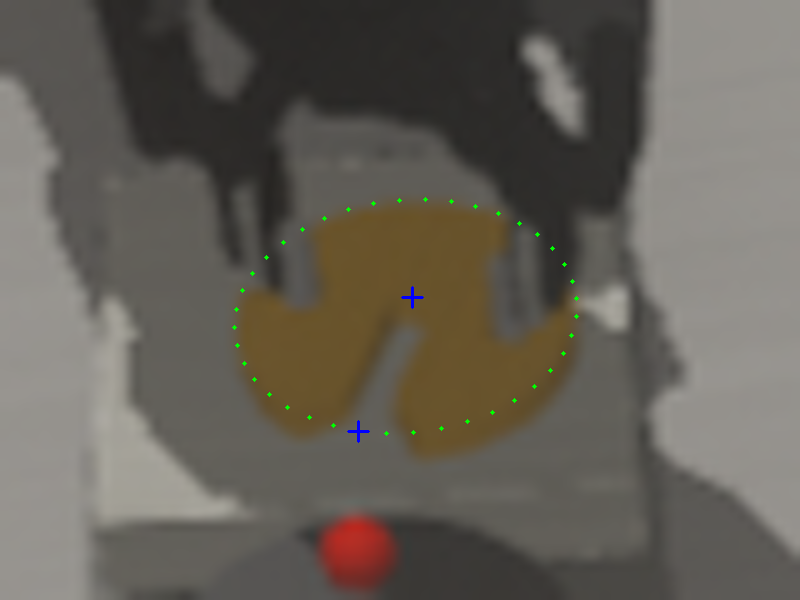

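```bash
python3 -m pendant '[[0.1,[0.02,-0.01,0],0.08],[0.1,[0.04,-0.02,0],0.17],[0.1,[0.06,-0.03,0],0.26],[0.1,[0.08,-0.04,0],0.35],[0.1,[0.1,-0.05,0],0.44],[0.1,[0.12,-0.06,0],0.53],[0.1,[0.14,-0.065,0],0.62],[0.1,[0.14,-0.065,0],0.62]]'
python3 - <<'E'
from h import *
e=readout.observe()["ee_pos"]; crop("pre",e[:2],.0455,yaw=-6.5)
E
```

```text
time: 5.88
ee_pos: [0.49, 0.0425, 0.0724]
eef_rot: [-3.137, 0.169, -0.003]
wrist_force: [-2.3, -1.0, 13.8]
finger_gap: 0.0653
grasp_force: 63.5
```

View pics/pre.png

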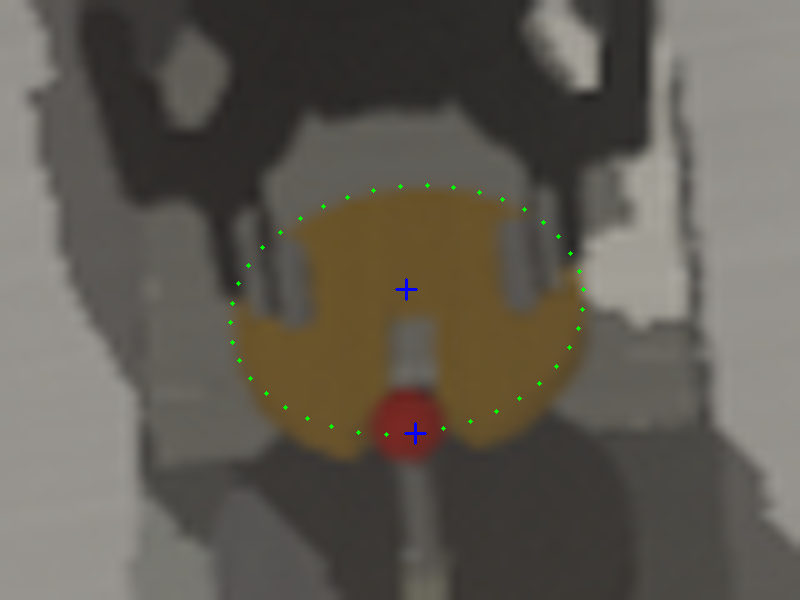

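The slot mouth at (410,450) is lined up with the stem at (410,490), just under the red head. I'll slide on and watch the force.

```bash
python3 -m pendant '[[0.1,[0.02,-0.002,0],0],[0.1,[0.04,-0.005,0],0],[0.1,[0.06,-0.007,0],0],[0.1,[0.08,-0.009,0],0],[0.1,[0.1,-0.011,0],0],[0.1,[0.11,-0.013,0],0],[0.1,[0.11,-0.013,0],0]]'
```

```text
time: 6.52
ee_pos: [0.5228, 0.0387, 0.0719]
eef_rot: [-3.137, 0.174, -0.002]
wrist_force: [-2.3, -0.7, 7.8]
finger_gap: 0.0649
grasp_force: 65.5
```

```bash
python3 -m pendant '[[0.1,[0.01,-0.001,0],0],[0.1,[0.02,-0.002,0],0],[0.1,[0.03,-0.003,0],0],[0.1,[0.04,-0.004,0],0],[0.1,[0.05,-0.006,0],0],[0.1,[0.05,-0.006,0],0]]'
```

```text
time: 7.02
ee_pos: [0.5376, 0.0368, 0.0717]
eef_rot: [-3.137, 0.174, -0.002]
wrist_force: [-1.7, -1.0, 6.6]
finger_gap: 0.0652
grasp_force: 65.6
```

```bash
python3 -m pendant '[[0.1,[0.01,-0.001,0],0],[0.1,[0.02,-0.002,0],0],[0.1,[0.03,-0.003,0],0],[0.1,[0.04,-0.004,0],0],[0.1,[0.05,-0.006,0],0],[0.1,[0.05,-0.006,0],0]]'
python3 -m pendant '[[0.1,[0.005,-0.001,0],0],[0.1,[0.01,-0.001,0],0],[0.1,[0.01,-0.001,0],0]]'
```

```text
time: 7.52
ee_pos: [0.5527, 0.0349, 0.071]
eef_rot: [-3.137, 0.174, -0.002]
wrist_force: [0.6, -2.1, 4.0]
finger_gap: 0.0656
grasp_force: 67.8
time: 7.77
ee_pos: [0.5544, 0.0348, 0.0709]
eef_rot: [3.137, -0.174, -0.001]
wrist_force: [-8.6, -0.6, 12.6]
finger_gap: 0.0653
grasp_force: 68.8
```

```bash
python3 -m pendant '[[0.1,[0.008,-0.001,0],0],[0.1,[0.008,-0.001,0],0],[0.1,[0.008,-0.001,0],0]]'
python3 -m pendant '[[0.1,[0.008,-0.001,0],0],[0.1,[0.008,-0.001,0],0],[0.1,[0.008,-0.001,0],0]]'
```

```text
time: 8.02
ee_pos: [0.5569, 0.0346, 0.0709]
eef_rot: [3.137, -0.173, -0.0]
wrist_force: [-7.2, 0.5, 12.1]
finger_gap: 0.0656
grasp_force: 68.6
time: 8.27
ee_pos: [0.5593, 0.0343, 0.071]
eef_rot: [3.137, -0.173, -0.0]
wrist_force: [-6.8, -0.1, 12.8]
finger_gap: 0.0653
grasp_force: 68.5
```

```bash
python3 -m pendant '[[0.1,[0.008,-0.001,0],0],[0.1,[0.008,-0.001,0],0],[0.1,[0.008,-0.001,0],0]]'
python3 - <<'E'
from h import *
e=readout.observe()["ee_pos"]; crop("home",e[:2],.044,yaw=-6.3)
E
```

```text
time: 8.52
ee_pos: [0.5603, 0.0342, 0.0709]
eef_rot: [3.136, -0.173, -0.004]
wrist_force: [-17.9, 2.4, 23.0]
finger_gap: 0.065
grasp_force: 69.6
```

View pics/home.png

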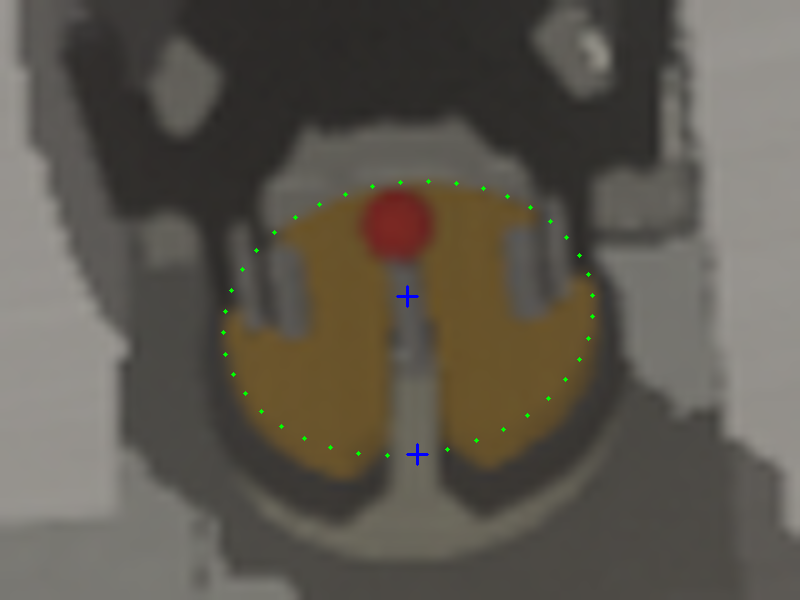

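Contact at x 0.5603 means the weight is home, and z fell 1.5 mm, so it lies flat on the dark weight. I'll back off 1.5 mm to centre it, ease the downward press and start turning.

```bash
python3 -m pendant '[[0.1,[-0.008,0.001,0.002],0],[0.1,[-0.008,0.001,0.002],0],[0.1,[-0.008,0.001,0.002],0]]'
python3 -m pendant '[[0.1,[0,0,0],0.1],[0.1,[0,0,0],0.2],[0.1,[0,0,0],0.3],[0.1,[0,0,0],0.4],[0.1,[0,0,0],0.5],[0.1,[0,0,0],0.5]]'
```

```text
time: 8.82
ee_pos: [0.5594, 0.0341, 0.0711]
eef_rot: [3.137, -0.173, -0.0]
wrist_force: [-4.2, -0.3, 4.8]
finger_gap: 0.065
grasp_force: 67.9
time: 9.32
ee_pos: [0.5599, 0.0344, 0.071]
eef_rot: [-3.132, -0.241, -0.001]
wrist_force: [-1.7, 2.0, 4.0]
finger_gap: 0.0649
grasp_force: 67.7
```

```bash
python3 -m pendant '[[0.1,[-0.003,0,0],0.15],[0.1,[-0.003,0,0],0.3],[0.1,[-0.003,0,0],0.45],[0.1,[-0.003,0,0],0.6],[0.1,[-0.003,0,0],0.8],[0.1,[-0.003,0,0],1],[0.1,[-0.003,0,0],1]]'
python3 -m pendant '[[0.1,[0,0,0],0.15],[0.1,[0,0,0],0.3],[0.1,[0,0,0],0.45],[0.1,[0,0,0],0.6],[0.1,[0,0,0],0.8],[0.1,[0,0,0],1],[0.1,[0,0,0],1]]'
python3 - <<'E'
from h import *
print(readout.observe()["joint_pos"])
E
```

```text
time: 9.9
ee_pos: [0.5592, 0.0342, 0.071]
eef_rot: [-2.962, -1.045, -0.001]
wrist_force: [-0.5, -0.1, 3.7]
finger_gap: 0.0655
grasp_force: 67.8
time: 10.48
ee_pos: [0.559, 0.0343, 0.071]
eef_rot: [-2.594, -1.772, -0.001]
wrist_force: [0.3, 1.2, 6.0]
finger_gap: 0.0655
grasp_force: 67.9
[ 0.33121171  0.5576613  -0.64059208  1.9762019   0.47641847  0.75988264
 -0.96238289]
```

Forces stay low. I'll go on to the full half turn (105° left).

```bash
python3 -m pendant '[[0.1,[0,0,0],0.15],[0.1,[0,0,0],0.3],[0.1,[0,0,0],0.45],[0.1,[0,0,0],0.6],[0.1,[0,0,0],0.8],[0.1,[0,0,0],1],[0.1,[0,0,0],1]]'
python3 -m pendant '[[0.1,[0,0,0],0.15],[0.1,[0,0,0],0.3],[0.1,[0,0,0],0.45],[0.1,[0,0,0],0.6],[0.1,[0,0,0],0.8],[0.1,[0,0,0],1],[0.1,[0,0,0],1]]'
python3 -m pendant '[[0.1,[0,0,0],0.15],[0.1,[0,0,0],0.3],[0.1,[0,0,0],0.45],[0.1,[0,0,0],0.6],[0.1,[0,0,0],0.8],[0.1,[0,0,0],1],[0.1,[0,0,0],1]]'
python3 -m pendant '[[0.1,[0,0,0],0.15],[0.1,[0,0,0],0.3],[0.1,[0,0,0],0.45],[0.1,[0,0,0],0.5],[0.1,[0,0,0],0.5],[0.1,[0,0,0],0.5]]'
python3 - <<'E'
from h import *
s=readout.observe();print(s["joint_pos"],s["eef_rot"])
e=s["ee_pos"]; crop("turned",e[:2],.044,yaw=173.7)
E
```

```text
time: 11.07
ee_pos: [0.5588, 0.0343, 0.071]
eef_rot: [-2.048, -2.382, -0.0]
wrist_force: [0.4, 1.2, 6.4]
finger_gap: 0.0653
grasp_force: 68.2
time: 11.65
ee_pos: [0.5589, 0.034, 0.071]
eef_rot: [-1.362, -2.831, 0.0]
wrist_force: [-0.3, -1.0, 8.4]
finger_gap: 0.065
grasp_force: 68.2
time: 12.23
ee_pos: [0.559, 0.034, 0.071]
eef_rot: [0.582, 3.087, -0.0]
wrist_force: [-0.5, -0.8, 8.6]
finger_gap: 0.0648
grasp_force: 68.3
time: 12.73
ee_pos: [0.559, 0.034, 0.071]
eef_rot: [0.185, 3.136, -0.001]
wrist_force: [0.2, -0.2, 7.6]
finger_gap: 0.0652
grasp_force: 68.2
[ 0.60680759  0.72198014 -1.03814833  1.9613897   0.78853107  0.93248855
  0.61448354] [ 1.85175643e-01  3.13606815e+00 -6.55104644e-04]
```

View pics/turned.png

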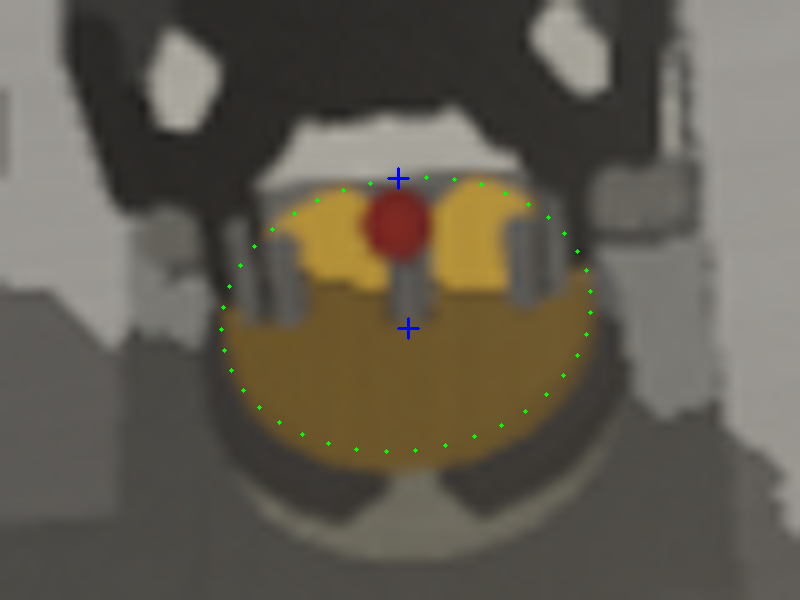

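The brass slot now faces the deck and the dark mouth is unmoved at (415,500). I'll open, then rise straight up and move aside for a clear view.

```bash
python3 -m pendant '[[-1,[0,0,0],0],[-1,[0,0,0],0],[-1,[0,0,0],0],[-1,[0,0,0],0],[-1,[0,0,0],0],[-1,[0,0,0],0],[-1,[0,0,0],0],[-1,[0,0,0],0]]'
python3 -m pendant '[[-1,[0,0,0.05],0],[-1,[0,0,0.15],0],[-1,[0,0,0.28],0],[-1,[0,0,0.4],0],[-1,[0,0,0.55],0],[-1,[0,-0.1,0.65],0],[-1,[0,-0.25,0.65],0],[-1,[0,-0.4,0.65],0]]'
python3 -m pendant '[[-1,[-0.2,-0.6,0],0],[-1,[-0.2,-0.6,0],0],[-1,[-0.2,-0.6,0],0],[-1,[-0.2,-0.6,0],0],[-1,[-0.2,-0.6,0],0],[-1,[-0.2,-0.6,0],0]]'
python3 - <<'E'
from h import *
look(["stem","pin_l","upper_weight_mouth","lower_weight","upper_weight"],Z=dict(Z,pin_l=.069,upper_weight_mouth=.044,upper_weight=.034),n=2)
st=np.array([.559,.034])
crop("f1",st,.044,yaw=173.7); crop("f2",st,.044,yaw=173.7,c="top")
a=[cv2.resize(cv2.imread(f"pics/f{i}.png"),(400,300)) for i in(1,2)]
cv2.imwrite("pics/final.png",np.hstack(a))
E
```

```text
time: 13.45
ee_pos: [0.5586, 0.0342, 0.0709]
eef_rot: [-0.174, -3.137, -0.0]
wrist_force: [0.3, -0.7, 0.1]
finger_gap: 0.0854
grasp_force: 0.0
time: 14.12
ee_pos: [0.5593, -0.0768, 0.2697]
eef_rot: [0.168, 3.133, -0.002]
wrist_force: [1.6, -0.8, -1.2]
finger_gap: 0.0852
grasp_force: 0.0
time: 14.62
ee_pos: [0.4964, -0.2626, 0.2662]
eef_rot: [-0.185, -3.135, 0.001]
wrist_force: [-0.1, -1.4, -0.0]
finger_gap: 0.0856
grasp_force: 0.0
scene stem 0.96 [193.8 215. ] [555.7  37.5  34. ]
scene pin_l 0.72 [180.  204.1] [544.2   8.8  69. ]
scene pin_l 0.63 [203.5 204.9] [560.7  63.4  69. ]
scene upper_weight_mouth 0.61 [193.4 198.8] [509.9  44.7  44. ]
scene lower_weight 0.68 [312.2 212.2] [609.1 331.3  22. ]
scene lower_weight 0.68 [332.4 263.2] [767.4 319.8  22. ]
scene upper_weight 0.67 [191.2 216.8] [560.   30.4  34. ]
top stem 0.77 [313.8 184.3] [561.4  34.9  34. ]
top stem 0.44 [313.8 185.4] [558.4  34.9  34. ]
top pin_l 0.93 [326.6 185.9] [551.9   5.3  69. ]
top pin_l 0.59 [304.1 180.8] [565.6  65.1  69. ]
top upper_weight_mouth 0.68 [312.4 201.1] [513.7  40.7  44. ]
top lower_weight 0.95 [210.8 120.9] [746.6 325.4  22. ]
top lower_weight 0.72 [209.4 175.8] [586.9 325.9  22. ]
top upper_weight 0.72 [315.5 186.5] [555.3  30.3  34. ]
```

View pics/final.png

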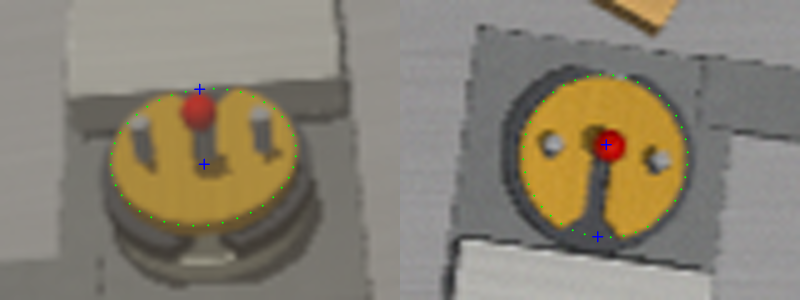

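Both views show the brass weight flat on the stem. Its mouth faces the deck (top crop (598,235)), and the dark mouth faces the opposite way at (615,78). The robot is clear, so I'm handing in.

```bash
python3 -c "
from workcell import r
print(r.job_done())"
```

```text
the job is handed in; nothing more can be done
None
```

The brass weight is home on the stem, flat on the dark weight, with its slot turned to face the opposite way from the dark one's. The gripper is open and clear, and the job was handed in at about 15 s; no verdict came back.

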